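Find the socket that fits the monitor mount's nut and hold it seated

ROBOT

A 6-joint arm with a two-finger parallel gripper is mounted at the origin on the work surface. World frame = base frame: x ahead of the robot, y to its left, z up, the work surface at z = 0. Lengths are in m, angles in rad, forces in N, time in s.
With the tool pointing down it reaches from about 0.425 to 1.125 m from the base axis. Payload 14.9 kg.
Tool frame: the origin (TCP) lies at the centre of the arm's flange, where the gripper is bolted on; the fingertips stand 191 mm ahead of it and the grasp point (between the pads) lies grip_point_offset ahead of it (grip_point_offset is the distance from the TCP to the grasp point, in m); z points along the fingers, y is the line along which they close (so a half turn about z gives the same grasp; the last joint's range is limited). The gripper opens to 91 mm and grips with 3 to 60 N. Pads are 32 mm wide; open, the fingers measure 118 mm over their backs; the gripper's body (76 mm by 178 mm) begins 60 mm behind the grasp point.
Start: joints at [-1.269, 0.379, 1.734, -0, 1.028, -0.033], TCP at [0.23, -0.661, 0.405] pointing down, gripper open.
Joint ranges: [-2.77, 2.77], [-0.74, 2.19], [0, 2.66], [-1.06, 4.2], [0.31, 2.87], [-3.08, 3.08]. Speed limits (rad/s): [1.89, 1.89, 2.39, 3.14, 3.14, 3.14].

INTERFACE

Orientations are given as a 3x3 rotation matrix whose columns are the frame's x, y, z axes.
In Python, from plant import sense, snapshot, sign_off, spot_in, grip_point_offset gives the robot as it stands.
- The arm moves only by the tool arm_command, never from a script. Its arguments are lists of equal length, an entry for each row: "offset": the shift along the tool's x, y, z in cm, a list of three; "turn": the turn about the tool's z in degrees; "fingers": the closure, from 0 (fully open) to 1 (shut). In form: {"offset": [[x, y, z], ...], "turn": [turn, ...], "fingers": [fingers, ...]}. A call has 1 to 8 rows; each row is the pose to reach, as a shift and turn from the pose commanded when the call began, along the tool's axes at that moment; what a row does not reach only later rows make up. A row lasts 1/10 s, in which the tool goes at most 50 mm and 8.59 degrees, less where a joint would pass 70% of its speed; a pose out of reach is approached as far as the arm can. A call with a gripper value outside its range is refused whole. The fingers move at their own pace and stop on an object; the grip force is fixed at half the most. Time passes only in rows, so rows that repeat a pose let the fingers close. It gives the time, the measured TCP pose, the force, the opening and the grip force at its end, in the units of the state.
- sense(): the state, without advancing time (a new reading comes with each control period).
- snapshot(name): name is "scene" or "top"; returns a dict with "color" (384x512x3 uint8, red, green, blue), "fx", "fy", "cx", "cy" (pixels), "dist" ([k1, k2, p1, p2, k3] as OpenCV has them; the pictures are not rectified), "xyz" and "attitude" of the camera in the world. Camera axes: x right, y down, z forward; pixel columns grow to the right and rows downward; lengths in m; the calibration is good to about 2 mm. A picture is of the moment at which its call begins. There is no depth.
- sign_off(): hands the job in; it is judged then, once.
Trained networks look in the newest picture that a camera, given by its name, has taken for a name from the list of things; names that differ only in an ending like _2 or _b are one class to them, and where a whole thing is asked for, a point or a joint stands for the part that bears it (a point fixed in the world has none). Each returns a list of dicts, best first, with "p" (0 to 1); they miss things now and then, are a little off and sometimes report something else, mostly with a low value. They report only what shows in the picture. A call takes as long as a camera call. They do not tell look-alikes from the thing itself.
- spot_in(camera, target): "box" ([centre column, centre row, width, height] as shares, 0 to 1, of the picture: columns of its width, rows of its height, round what is visible of it).
The state is a dict: "time": time; "q": joint angles; "dq": joint speeds; "joint_torque": joint torques, N m; "ee_pos": TCP position; "eef_rot": TCP orientation; "contact_force": force on the tool from outside, world axes, zero at the start; "moment": the same for the moment, N m; "width": finger opening in m; "finger_force": force on a finger pad.
Only numpy, scipy, OpenCV 4.12 (cv2) and the standard library are available. Lean on these libraries where they do the work, as an engineer would, in place of code of your own. Each camera call takes 0.05 s, during which the arm holds its last target. There are 200 camera calls.

TASK

The hex nut on the white monitor-arm mount has to be tightened: find which of the three sockets on the green mat fits it. Red has the smallest bore, yellow the middle one, blue the largest; one too small stays perched on top of the nut, the right one is the smallest that drops over it until its rim rests on the plate, and a larger one drops too but is loose. Finish with the right socket fully down and upright on that nut and still held in the gripper by its square adapter, with the other two sockets standing upright on the green mat, let go, and the mug, the rubber stamp and the screwdriver left where they are.

Things in the scene. Friction and masses are not known exactly. Their poses are not given: they have to be found in the camera images.
- mount_seat (a point): Point on the mount's plate under the centre of its nut, 12 mm above the desk. The mount is a fixed white plate 150 x 110 x 12 mm; this frame's x runs along its 150 mm side away from a round aluminium post, 35 mm across (collar 48 mm), axis 75 mm from here to -x, top 82 mm above the desk. The plate reaches 45 mm from here to +x, 105 mm to -x, 55 mm to each side. z up.
- nut_p_top (a point): Centre of the top of one of three fixed brass hex nuts, 14 mm tall, chamfered on top: 14, 19 and 24 mm across flats. Which size this one is is not told. Two of its flats face this frame's +x and -x; z up. It sits either on the desk mount (this point then 14 mm above mount_seat) or on a wooden spare-bolt block.
- nut_q_top (a point): Centre of the top of one of three fixed brass hex nuts, 14 mm tall, chamfered on top: 14, 19 and 24 mm across flats. Which size this one is is not told. Two of its flats face this frame's +x and -x; z up. It sits either on the desk mount (this point then 14 mm above mount_seat) or on a wooden spare-bolt block.
- nut_r_top (a point): Centre of the top of one of three fixed brass hex nuts, 14 mm tall, chamfered on top: 14, 19 and 24 mm across flats. Which size this one is is not told. Two of its flats face this frame's +x and -x; z up. It sits either on the desk mount (this point then 14 mm above mount_seat) or on a wooden spare-bolt block.
- socket_red_grip (a point): Centre of the dark square adapter (20 x 20 x 34 mm, sides along this frame's x, y) on the red-banded steel socket, 36 mm across, 34 mm tall; red dot on top. Rim 51 mm below this point, shoulder 17 mm below, adapter top 17 mm above. Hex bore open below, 18 mm deep, smallest (16 mm across flats, for the 14 mm nut); two bore flats face this frame's +x and -x. z up. About 0.18 kg.
- socket_yellow_grip (a point): Centre of the dark square adapter (20 x 20 x 34 mm, sides along this frame's x, y) on the yellow-banded steel socket, 36 mm across, 34 mm tall; yellow dot on top. Rim 51 mm below this point, shoulder 17 mm below, adapter top 17 mm above. Hex bore open below, 18 mm deep, middle (21 mm across flats, for the 19 mm nut); two bore flats face this frame's +x and -x. z up. About 0.18 kg.
- socket_blue_grip (a point): Centre of the dark square adapter (20 x 20 x 34 mm, sides along this frame's x, y) on the blue-banded steel socket, 36 mm across, 34 mm tall; blue dot on top. Rim 51 mm below this point, shoulder 17 mm below, adapter top 17 mm above. Hex bore open below, 18 mm deep, largest (26 mm across flats, for the 24 mm nut); two bore flats face this frame's +x and -x. z up. About 0.18 kg.
- socket_red: The red-banded socket: centre of its rim (underside).
- socket_yellow: The yellow-banded socket: centre of its rim (underside).
- socket_blue: The blue-banded socket: centre of its rim (underside).
- mat: Green plastic mat fixed to the desk, 110 mm along its x, 270 mm along its y, 4 mm thick; origin at the centre of its underside. At the start the three sockets stand on it in a row along its y, about 80 mm apart, in any order.
- mug: Blue mug, 80 mm wide, 90 mm tall, origin under its centre: leave alone.
- stamp: Red and white rubber stamp, 30 x 30 x 55 mm, origin under its centre: leave alone.
- screwdriver: Screwdriver lying on the desk on the robot's side of the mat and mount, about 200 mm long: leave alone.
Not all that is in view belongs to the job. What is shaped like the socket_red but purple is not meant.

How it is judged:
At the end, for the whole second after the job is handed in: Matching socket over the mount's nut: centred within 4 mm, rim within 4 mm of the plate, within 0.08 rad of upright, gripped (over 2 N) within 28 mm of its adapter's centre. Other two on the mat (5 mm over its edge allowed), within 0.12 rad of upright, not touched by the fingers, at rest (((horizontal distance between nut_r_top and mount_seat below 0.01 m and horizontal distance between socket_red_grip and mount_seat below 0.004 m and height (world z) of socket_red_grip below 0.067 m and angle between socket_red_grip's own z axis and vertical below 0.08 rad and contact force between the fingers and socket_red above 2 N and distance between the grasp point and socket_red_grip below 0.028 m and x of socket_yellow_grip in the frame of mat between -0.06 and 0.06 m and y of socket_yellow_grip in the frame of mat between -0.14 and 0.14 m and height (world z) of socket_yellow_grip between 0.05 and 0.06 m and angle between each of socket_yellow_grip, socket_blue_grip's own z axis and vertical below 0.12 rad and contact force between the fingers and socket_yellow below 0.1 N and linear speed of each of socket_yellow, socket_blue below 0.02 m/s and x of socket_blue_grip in the frame of mat between -0.06 and 0.06 m and y of socket_blue_grip in the frame of mat between -0.14 and 0.14 m and height (world z) of socket_blue_grip between 0.05 and 0.06 m and contact force between the fingers and socket_blue below 0.1 N) or (horizontal distance between nut_p_top and mount_seat below 0.01 m and horizontal distance between socket_yellow_grip and mount_seat below 0.004 m and height (world z) of socket_yellow_grip below 0.067 m and angle between socket_yellow_grip's own z axis and vertical below 0.08 rad and contact force between the fingers and socket_yellow above 2 N and distance between the grasp point and socket_yellow_grip below 0.028 m and x of socket_red_grip in the frame of mat between -0.06 and 0.06 m and y of socket_red_grip in the frame of mat between -0.14 and 0.14 m and height (world z) of socket_red_grip between 0.05 and 0.06 m and angle between each of socket_red_grip, socket_blue_grip's own z axis and vertical below 0.12 rad and contact force between the fingers and socket_red below 0.1 N and linear speed of each of socket_red, socket_blue below 0.02 m/s and x of socket_blue_grip in the frame of mat between -0.06 and 0.06 m and y of socket_blue_grip in the frame of mat between -0.14 and 0.14 m and height (world z) of socket_blue_grip between 0.05 and 0.06 m and contact force between the fingers and socket_blue below 0.1 N) or (horizontal distance between nut_q_top and mount_seat below 0.01 m and horizontal distance between socket_blue_grip and mount_seat below 0.004 m and height (world z) of socket_blue_grip below 0.067 m and angle between socket_blue_grip's own z axis and vertical below 0.08 rad and contact force between the fingers and socket_blue above 2 N and distance between the grasp point and socket_blue_grip below 0.028 m and x of socket_red_grip in the frame of mat between -0.06 and 0.06 m and y of socket_red_grip in the frame of mat between -0.14 and 0.14 m and height (world z) of socket_red_grip between 0.05 and 0.06 m and angle between each of socket_red_grip, socket_yellow_grip's own z axis and vertical below 0.12 rad and contact force between the fingers and socket_red below 0.1 N and linear speed of each of socket_red, socket_yellow below 0.02 m/s and x of socket_yellow_grip in the frame of mat between -0.06 and 0.06 m and y of socket_yellow_grip in the frame of mat between -0.14 and 0.14 m and height (world z) of socket_yellow_grip between 0.05 and 0.06 m and contact force between the fingers and socket_yellow below 0.1 N))); the arm keeps its last pose, push and grip.
It fails at once if a bystander (mug, stamp, screwdriver) is pushed more than 30 mm from its place (distance of any of mug, stamp, screwdriver from where it was at the start of the episode above 0.03 m).
It also fails if it takes over 72 s, if anything falls off the work surface, if the arm or the gripper's body presses on something with over 40 N, if the wrist force passes 120 N, or if a joint passes its speed limit or range.

## Working session

There is one attempt and no reset: what is moved stays moved. The work goes in short steps, Python scripts to look and compute and a tool call to move; the robot and the scene stay as the last step left them, time stands still between calls to the robot, and variables do not carry over. Pictures are saved under pics/ and viewed, at most 10 in all, crops included, and the job is handed in when it is done.

Besides the shell and the picture viewer there is one more tool, called after "Call:" as name(argument=value, ...), one argument or row to a line, values as JSON. arm_command: Moves the arm, as the interface text tells. Its arguments: {"type":"object","properties":{"offset":{"type":"array"},"turn":{"type":"array"},"fingers":{"type":"array"}},"required":["offset","turn","fingers"]}

```bash
mkdir -p pics; python3 - <<'E'
from plant import *
import cv2,numpy as np
print(grip_point_offset); s=sense(); print(s['ee_pos'],s['eef_rot'],s['width'])
for c in('scene','top'):
    r=snapshot(c); cv2.imwrite(f'pics/{c}0.png',cv2.resize(r['color'][:,:,::-1],(800,600)))
    print(c,r['fx'],r['fy'],r['cx'],r['cy'],r['dist'],r['xyz'],r['attitude'])
    for t in['socket_red','socket_yellow','socket_blue','mat','nut_p_top','nut_q_top','nut_r_top','mount_seat','socket_red_grip']:
        print(t,[(round(d['p'],2),np.round(np.array(d['box'])*[512,384,512,384],1).tolist()) for d in spot_in(c,t)[:4]])
E
```

```text
0.172
[ 0.22993813 -0.66095491  0.40407914] [[ 9.44476711e-01  3.28578181e-01 -3.47151546e-04]
 [ 3.28578364e-01 -9.44476126e-01  1.05133190e-03]
 [ 1.75683769e-05 -1.10702498e-03 -9.99999387e-01]] 0.09102607209421922
scene 474.24380992242476 474.24380992242476 250.67635088412928 192.7133596790708 [-0.14550453  0.          0.          0.          0.        ] [ 0.96812819 -0.79571744  0.788759  ] [[ 8.65420789e-01  3.25065182e-01 -3.81286619e-01]
 [ 5.01045752e-01 -5.61291623e-01  6.58714557e-01]
 [ 1.12181947e-04 -7.61107313e-01 -6.48625968e-01]]
socket_red [(0.62, [244.6, 185.0, 12.1, 28.4]), (0.56, [290.9, 175.4, 13.3, 22.9]), (0.42, [322.3, 145.0, 16.8, 28.9])]
socket_yellow [(0.54, [321.5, 144.9, 14.0, 25.6])]
socket_blue [(0.72, [303.6, 157.1, 16.0, 29.6])]
mat [(0.7, [305.2, 172.9, 75.8, 56.8])]
nut_p_top [(0.69, [172.4, 305.1, 7.0, 8.0])]
nut_q_top [(0.64, [145.5, 288.7, 8.8, 12.4]), (0.54, [292.2, 176.5, 13.3, 26.4])]
nut_r_top [(0.48, [231.4, 258.5, 6.6, 9.2])]
mount_seat [(0.68, [220.4, 254.3, 85.0, 66.6]), (0.55, [322.8, 146.8, 17.1, 21.3])]
socket_red_grip [(0.85, [242.1,
[... 259 characters left out ...]
13275692] [[-6.27822633e-02 -9.72388529e-01  2.24764177e-01]
 [-9.98026975e-01  6.10027868e-02 -1.48599397e-02]
 [ 7.38393716e-04 -2.25253653e-01 -9.74299875e-01]]
socket_red [(0.65, [242.0, 205.9, 13.8, 13.5]), (0.44, [213.5, 181.6, 12.7, 13.3])]
socket_yellow [(0.53, [161.1, 181.2, 16.1, 11.9]), (0.39, [136.1, 261.4, 38.3, 41.6])]
socket_blue [(0.61, [188.2, 182.7, 9.0, 13.1])]
mat [(0.98, [188.2, 183.1, 88.7, 41.8])]
nut_p_top []
nut_q_top [(0.41, [368.6, 203.7, 6.8, 7.6]), (0.39, [314.7, 184.4, 40.8, 51.3])]
nut_r_top [(0.24, [188.7, 183.4, 89.9, 40.2])]
mount_seat [(0.78, [311.4, 183.7, 42.1, 53.0])]
socket_red_grip [(0.56, [244.3, 207.1, 14.3, 14.9]), (0.23, [212.9, 179.3, 8.1, 14.2])]
```

```bash
python3 - <<'E'
from plant import *
import cv2,numpy as np
r=snapshot('top')['color'][:,:,::-1]; cv2.imwrite('pics/t1.png',cv2.resize(r[140:260,120:400],None,fx=2.857,fy=2.857,interpolation=cv2.INTER_CUBIC))
r=snapshot('scene')['color'][:,:,::-1]; cv2.imwrite('pics/s1.png',cv2.resize(r[120:330,110:360],None,fx=2.857,fy=2.857,interpolation=cv2.INTER_CUBIC))
E
```

```text
(no output)
```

View pics/t1.png

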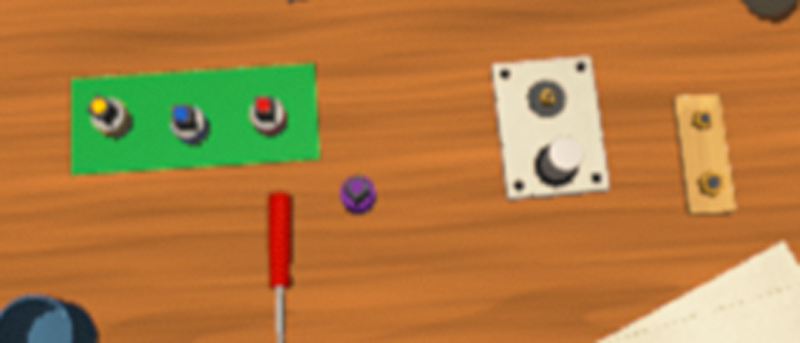

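View pics/s1.png

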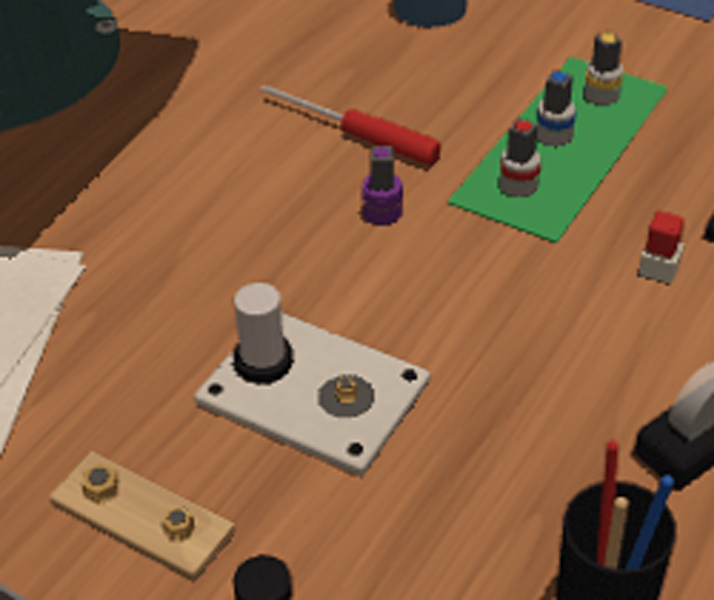

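The top crop shows yellow (105,112), blue (187,120) and red (268,112) sockets on the green mat. The purple look-alike at (357,193) stands off the mat, so it isn't meant. The mount's nut is at top (546,97) / scene (346,390), and the block carries the other two at scene (99,483) and (178,523). The mount's nut looks smallest, so I'll measure it.

```bash
cat > h.py <<'E'
from plant import *
import cv2,numpy as np
from scipy.optimize import least_squares
def K(r): return np.array([[r['fx'],0,r['cx']],[0,r['fy'],r['cy']],[0,0,1.]]),np.array(r['dist'],float)
def proj(r,P):
    R=np.array(r['attitude']);k,d=K(r);Rw=R.T;t=-Rw@np.array(r['xyz'])
    return cv2.projectPoints(np.atleast_2d(np.array(P,float)),cv2.Rodrigues(Rw)[0],t,k,d)[0][:,0]
def ray(r,uv,z):
    k,d=K(r);n=cv2.undistortPoints(np.array([[uv]],float),k,d)[0,0]
    v=np.array(r['attitude'])@[n[0],n[1],1];c=np.array(r['xyz']);return (c+v*(z-c[2])/v[2])[:2]
def tri(obs): # [(r,uv)]
    return least_squares(lambda P:np.concatenate([proj(r,P)[0]-uv for r,uv in obs]),[.6,0,.05]).x
def blob(r,lo,hi,box,comp=True):
    h=cv2.cvtColor(r['color'],cv2.COLOR_RGB2HSV);m=cv2.inRange(h,np.array(lo),np.array(hi))
    x0,y0,x1,y1=box;M=np.zeros_like(m);M[y0:y1,x0:x1]=m[y0:y1,x0:x1]
    n,l,s,c=cv2.connectedComponentsWithStats(M)
    if n<2:return None
    i=1+np.argmax(s[1:,4]);return c[i],s[i],(l==i).astype(np.uint8)
E
python3 - <<'E'
from h import *
T=snapshot('top');S=snapshot('scene')
np.save('pics/T.npy',T['color']);
for r,b,n in((T,(130,150,245,220),'T'),(S,(250,120,360,220),'S')):
    c,s,m=blob(r,(50,100,60),(75,255,255),b)
    q=cv2.boxPoints(cv2.minAreaRect(cv2.findContours(cv2.morphologyEx(m,cv2.MORPH_CLOSE,np.ones((15,15))),0,1)[0][0]))
    if n=='T':
        w=np.array([ray(r,u,.004) for u in q]);print('mat',w.round(4).tolist(),w.mean(0))
for r,b,n in((T,(285,150,345,220),'T'),):
    c,s,m=blob(r,(0,0,150),(179,70,255),b)
    q=cv2.boxPoints(cv2.minAreaRect(cv2.findContours(cv2.morphologyEx(m,cv2.MORPH_CLOSE,np.ones((15,15))),0,1)[0][0]))
    w=np.array([ray(r,u,.012) for u in q]);print('mount',w.round(4).tolist(),w.mean(0),q)
for n,lo,hi,bt,bs in(('y',(22,150,120),(32,255,255),(145,165,172,190),(310,125,335,140)),('b',(100,150,80),(125,255,255),(178,170,195,190),(295,140,315,151)),('r',(0,150,100),(8,255,255),(205,170,225,185),(283,155,305,170))):
    o=[]
    for r,b in((T,bt),(S,bs)):
        x=blob(r,lo,hi,b);print(n,x and (x[0].round(1),x[1].tolist()));
        if x:o.append((r,x[0]))
    for r,u in o: print('   z=.072',ray(r,u,.072).round(4))
    if len(o)==2:print('   tri',tri(o).round(4))
# nuts
for n,u in(('mount',(231.4,258.5)),('b1',(145,289)),('b2',(172.4,305.1))):
    c=ray(S,u,.02);e=.01;print(n,c.round(4),'px per m horizontally',np.linalg.norm(proj(S,[*c,.02])-proj(S,[*(c+.01*np.array(S['attitude'])[:2,0]),.02]))*100)
a=S['color'][:,:,::-1]
t=[cv2.resize(a[y-14:y+14,x-14:x+14],(392,392),interpolation=0) for x,y in((231,258),(145,288),(172,304))]
a=T['color'][:,:,::-1];t2=[cv2.resize(a[y-7:y+7,x-14:x+14],(392,196),interpolation=0) for x,y in((311,174),(366,182),(369,204))]
im=np.vstack([np.hstack(t),np.hstack(t2)]);cv2.imwrite('pics/n.png',cv2.resize(im,(800,400)))
E
```

```text
mat [[0.6406, 0.305], [0.6418, 0.0335], [0.5343, 0.0319], [0.5335, 0.2978]] [0.58755129 0.16705782]
mount [[0.6262, -0.1621], [0.6329, -0.275], [0.4803, -0.276], [0.4742, -0.1663]] [ 0.55339618 -0.21984607] [[291.43344 162.1843 ]
 [327.058   157.99316]
 [332.6826  205.80203]
 [297.058   209.99316]]
y (array([153.9, 176.2]), [152, 174, 5, 5, 19])
y None
   z=.072 [0.5915 0.2525]
b (array([182.6, 179.2]), [181, 177, 4, 5, 16])
b (array([305.5, 146.2]), [304, 145, 4, 3, 10])
   z=.072 [0.5769 0.1685]
   z=.072 [0.5772 0.1689]
   tri [0.5771 0.1686 0.072 ]
r (array([211.8, 176.2]), [210, 174, 5, 5, 19])
r (array([292.8, 163.5]), [290, 162, 6, 4, 17])
   z=.072 [0.5809 0.0823]
   z=.072 [0.5817 0.0835]
   tri [0.5815 0.0828 0.0722]
mount [ 0.5898 -0.225 ] px per m horizontally 463.8961940144922
b1 [ 0.4814 -0.3852] px per m horizontally 483.2210060145819
b2 [ 0.5539 -0.3886] px per m horizontally 502.7017584489279
```

View pics/n.png

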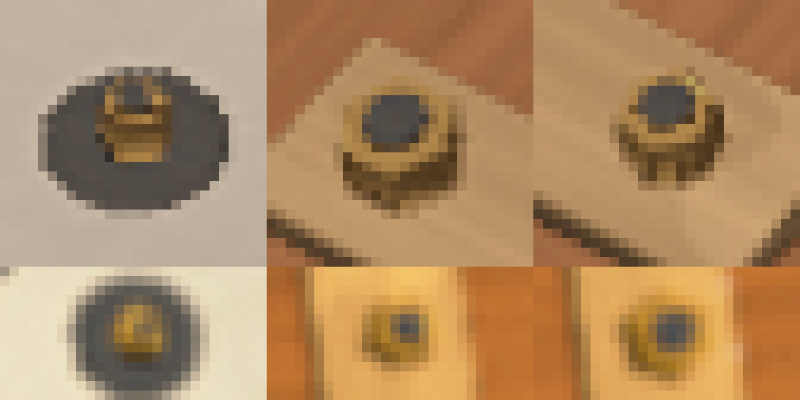

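The mount's nut is about 17 mm wide over its corners in the scene view. The block nuts are about 25 and 22 mm, so the mount carries the 14 mm nut and red is the right socket. Next I'll refine the seat position, the mount yaw and the socket yaw.

```bash
python3 - <<'E'
from h import *
T=snapshot('top');S=snapshot('scene')
# dark disc on the plate, incl. nut: everything non-white inside region
for r,b in((T,(298,163,324,185)),(S,(218,245,245,275))):
    h=cv2.cvtColor(r['color'],cv2.COLOR_RGB2HSV)
    m=((h[...,2]<150)|(h[...,1]>100)).astype(np.uint8);M=np.zeros_like(m);x0,y0,x1,y1=b;M[y0:y1,x0:x1]=m[y0:y1,x0:x1]
    n,l,s,c=cv2.connectedComponentsWithStats(M);i=1+np.argmax(s[1:,4])
    ct=max(cv2.findContours((l==i).astype(np.uint8),0,1)[0],key=len);e=cv2.fitEllipse(ct);print('disc',s[i],c[i],e,ray(r,e[0],.012),ray(r,c[i],.012))
# mount yaw: rectify plate plane images and print edges
def rect(r,c,half,z,px=.0005):
    n=int(2*half/px);g=np.stack(np.meshgrid(c[0]+half-np.arange(n)*px,c[1]+half-np.arange(n)*px,indexing='ij'),-1).reshape(-1,2)
    uv=proj(r,np.c_[g,np.full(len(g),z)]).astype(np.float32).reshape(n,n,2)
    return cv2.remap(r['color'],uv[...,0],uv[...,1],cv2.INTER_CUBIC)
im=[]
for r in(T,S):
    A=rect(r,(.5534,-.2198),.1,.012)
    h=cv2.cvtColor(A,cv2.COLOR_RGB2HSV);m=((h[...,1]<60)&(h[...,2]>130)).astype(np.uint8)
    m=cv2.morphologyEx(m,cv2.MORPH_OPEN,np.ones((15,15)));m=cv2.morphologyEx(m,cv2.MORPH_CLOSE,np.ones((61,61)))
    print('plate',cv2.minAreaRect(max(cv2.findContours(m,0,1)[0],key=len)),'[(col->y),(row->x)]')
    B=rect(r,(.581,.083),.04,.072,.0002);im.append(np.vstack([A,B]))
cv2.imwrite('pics/rect.png',cv2.resize(np.hstack(im),None,fx=.74,fy=.74)[:,:,::-1])
E
```

```text
disc [305 168  13  13 133] [310.78947368 174.21804511] ((310.7980041503906, 174.21353149414062), (11.771882057189941, 12.54527473449707), 112.89911651611328) [ 0.58362293 -0.2188936 ] [ 0.58361014 -0.2188657 ]
disc [221 251  20  15 242] [230.56198347 258.28512397] ((230.57461547851562, 258.2636413574219), (14.252238273620605, 19.519771575927734), 86.48431396484375) [ 0.58393458 -0.21935318] [ 0.58394374 -0.21942006]
plate ((198.35073852539062, 201.77569580078125), (295.7935791015625, 216.7401123046875), 88.36341857910156) [(col->y),(row->x)]
plate ((182.37164306640625, 222.020263671875), (350.2693786621094, 264.02392578125), 88.15238952636719) [(col->y),(row->x)]
```

View pics/rect.png

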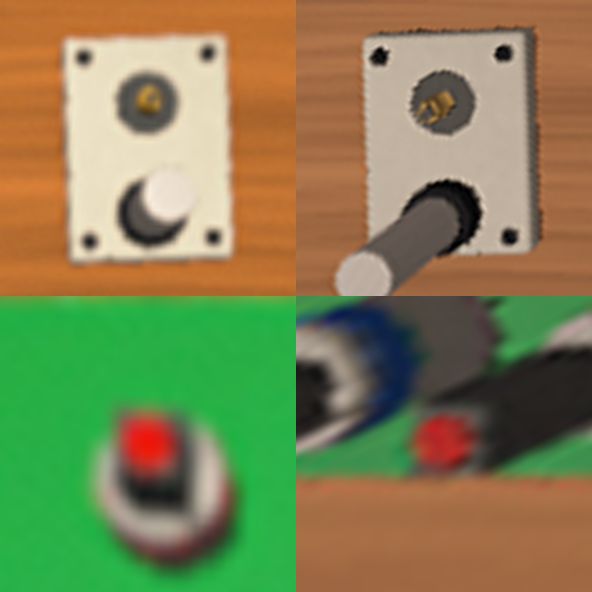

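The plate yaw is about +1.7°, the seat is at about (0.584, -0.219) and the red grip at about (0.581, 0.083), with its adapter roughly aligned to world. Moving now.

Call:
arm_command(
  offset=[
    [57.6,-58.7,0],
    [57.6,-58.7,0],
    [57.6,-58.7,0],
    [57.6,-58.7,0],
    [57.6,-58.7,0],
    [57.6,-58.7,0],
    [57.6,-58.7,0],
    [57.6,-58.7,0],
  ],
  turn=[19.2,19.2,19.2,19.2,19.2,19.2,19.2,19.2],
  fingers=[0.45,0.45,0.45,0.45,0.45,0.45,0.45,0.45],
)

```text
time: 2.1
ee_pos: [0.4012, -0.2976, 0.405]
eef_rot: [[1.0, -0.001, 0.001], [-0.001, -1.0, -0.0], [0.001, 0.0, -1.0]]
contact_force: [1.1, -0.6, -0.1]
width: 0.0499
finger_force: 0.0
```

Call:
arm_command(
  offset=[
    [18,-38,0],
    [18,-38,0],
    [18,-38,0],
    [18,-38,0],
    [18,-38,0],
    [18,-38,0],
    [18,-38,0],
    [18,-38,0],
  ],
  turn=[0,0,0,0,0,0,0,0],
  fingers=[0.45,0.45,0.45,0.45,0.45,0.45,0.45,0.45],
)

```text
time: 2.9
ee_pos: [0.5727, 0.0642, 0.405]
eef_rot: [[1.0, -0.0, 0.001], [-0.0, -1.0, 0.0], [0.001, -0.0, -1.0]]
contact_force: [0.4, -1.3, 0.2]
width: 0.0502
finger_force: 0.0
```

Call:
arm_command(
  offset=[
    [0,0,0],
    [0,0,0],
  ],
  turn=[0,0],
  fingers=[0.45,0.45],
)

```text
time: 3.1
ee_pos: [0.5722, 0.0628, 0.4045]
eef_rot: [[1.0, 0.002, -0.0], [0.002, -1.0, -0.0], [-0.0, 0.0, -1.0]]
contact_force: [-0.6, -0.1, 0.2]
width: 0.0503
finger_force: 0.0
```

Call:
arm_command(
  offset=[
    [0.9,-2.0,4],
    [0.9,-2.0,8],
    [0.9,-2.0,11.4],
    [0.9,-2.0,11.4],
    [0.9,-2.0,14],
    [0.9,-2.0,17.4],
    [0.9,-2.0,17.4],
    [0.9,-2.0,17.4],
  ],
  turn=[0,0,0,0,0,0,0,0],
  fingers=[0.45,0.45,0.45,0.45,0.45,0.45,0.45,0.45],
)

```text
time: 3.9
ee_pos: [0.5815, 0.0814, 0.2323]
eef_rot: [[1.0, -0.001, 0.0], [-0.001, -1.0, 0.0], [0.0, -0.0, -1.0]]
contact_force: [0.2, -0.0, 1.5]
width: 0.0499
finger_force: 0.0
```

```bash
python3 - <<'E'
from h import *
S=snapshot('scene');T=snapshot('top');print(sense()['ee_pos'],sense()['contact_force'])
a=S['color'][100:230,225:365,::-1];b=T['color'][130:260,150:290,::-1]
cv2.imwrite('pics/g.png',cv2.resize(np.hstack([a,b]),(800,371),interpolation=cv2.INTER_CUBIC))
E
```

```text
[0.58195656 0.08172829 0.23310456] [ 1.27300969  0.66952893 -0.0660574 ]
```

View pics/g.png

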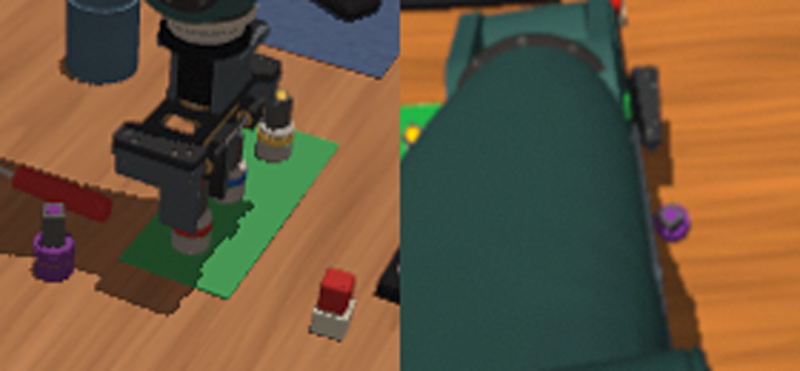

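The fingers straddle the red socket (scene crop about (190,225)), and nothing else has been disturbed. Close and lift.

Call:
arm_command(
  offset=[
    [0,0,0],
    [0,0,0],
    [0,0,0],
    [0,0,0],
    [0,0,0],
    [0,0,0],
  ],
  turn=[0,0,0,0,0,0],
  fingers=[1,1,1,1,1,1],
)

```text
time: 4.6
ee_pos: [0.5813, 0.082, 0.231]
eef_rot: [[1.0, -0.0, 0.0], [-0.0, -1.0, 0.0], [0.0, -0.0, -1.0]]
contact_force: [-2.0, -0.8, 6.3]
width: 0.0198
finger_force: 30.0
```

Call:
arm_command(
  offset=[
    [0,0,-3],
    [0,0,-7],
    [0,0,-11],
    [0,0,-11],
    [0,0,-11],
  ],
  turn=[0,0,0,0,0],
  fingers=[1,1,1,1,1],
)

```text
time: 5.1
ee_pos: [0.5811, 0.082, 0.3411]
eef_rot: [[1.0, -0.0, 0.001], [-0.0, -1.0, 0.0], [0.001, -0.0, -1.0]]
contact_force: [0.2, 0.1, -3.1]
width: 0.0196
finger_force: 30.0
```

Call:
arm_command(
  offset=[
    [0.3,30.1,0],
    [0.3,30.1,0],
    [0.3,30.1,0],
    [0.3,30.1,0],
    [0.3,30.1,0],
    [0.3,30.1,0],
    [0.3,30.1,0],
    [0.3,30.1,0],
  ],
  turn=[-1.7,-1.7,-1.7,-1.7,-1.7,-1.7,-1.7,-1.7],
  fingers=[1,1,1,1,1,1,1,1],
)

```text
time: 5.9
ee_pos: [0.5834, -0.2198, 0.3387]
eef_rot: [[1.0, 0.027, -0.003], [0.027, -1.0, 0.001], [-0.003, -0.001, -1.0]]
contact_force: [-0.8, -0.3, -2.1]
width: 0.0198
finger_force: 30.0
```

Call:
arm_command(
  offset=[
    [0,0,3],
    [0,0,4],
    [0,0,4],
    [0,0,4],
  ],
  turn=[0,0,0,0],
  fingers=[1,1,1,1],
)

```text
time: 6.3
ee_pos: [0.5842, -0.2183, 0.3008]
eef_rot: [[1.0, 0.03, -0.001], [0.03, -1.0, 0.0], [-0.001, -0.0, -1.0]]
contact_force: [0.6, 0.1, -1.5]
width: 0.0197
finger_force: 30.0
```

```bash
python3 - <<'E'
from h import *
S=snapshot('scene');T=snapshot('top');print(sense()['ee_pos'],sense()['contact_force'])
a=S['color'][170:290,170:300,::-1];b=T['color'][130:250,240:370,::-1]
cv2.imwrite('pics/m.png',cv2.resize(np.hstack([a,b]),(800,369),interpolation=cv2.INTER_CUBIC))
E
```

```text
[ 0.58443639 -0.21869285  0.30160328] [-0.22788617 -0.1922517  -0.91685544]
```

View pics/m.png

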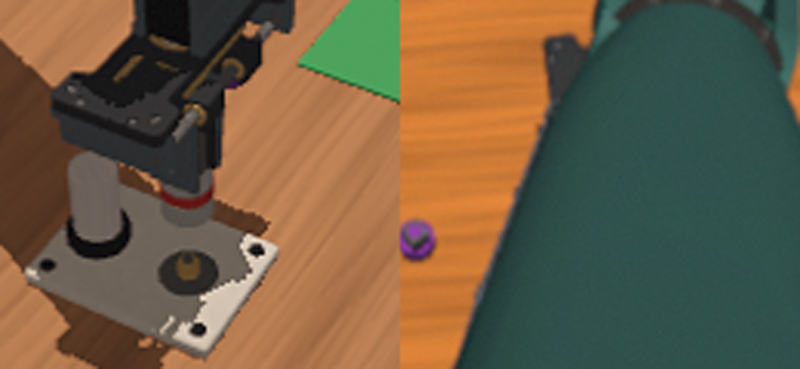

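The socket hangs over the nut, with its band at crop (188,197) and the nut at (187,265). I'll measure its offset along x, which the grip does not fix.

```bash
python3 - <<'E'
from h import *
S=snapshot('scene');s=sense();p=s['ee_pos']
c,st,m=blob(S,(0,130,50),(9,255,255),(215,220,250,250)) or (0,0,0)
print(c,st)
h=cv2.cvtColor(S['color'],cv2.COLOR_RGB2HSV)
print(h[225:245,218:244,2])
for z in(.095,.085,.0747):
  for dx in(0,.003): print(z,dx,proj(S,[p[0]+dx,p[1],z]).round(2))
R=np.array(S['attitude'])[:,0]
for z in(.0747,.085,.095): print(z,[proj(S,[p[0],p[1],z]+k*.018*R).round(2)[0] for k in(-1,1)])
E
```

```text
[230.66153846 234.21538462] [222 229  18   9  65]
[[ 46  48  47  46  49  48  49  45  53  48  48  47  48  47  48  45  42  41
   59  85  83 138 185 189 188 183]
 [ 98  48  47  48  47  47  47  72  51  47  47  47  48  47  50  46  37  49
   82  90  86 141 189 190 184 180]
 [177 107  45  46  47  48  52  50  47  46  47  47  47  48  50  46  38  81
   90  89  85 139 186 186 181 178]
 [184 185 163 102  47  46  46  46  46  46  47  47  47  46  48  46  44  86
   90  89  83 136 182 182 178 177]
 [106 184 194 175 104  62  54  47  47  47  47  47  48  47  49  46  45  86
   90  89  82 137 179 180 177 177]
 [ 83 107 185 179 113  84  88  77  55  44  44  45  48  47  49  45  46  87
   92  88  82 112 174 178 176 178]
 [ 87  83 187 181 118  88  89  91  88  88  77  55  47  47  48  45  46  87
   90  89  89 107 173 178 177 180]
 [ 89  87 112 111  93  93  89  89  89  93  91  90  81  55  45  44  50  86
   91  93  89 125 174 179 180 184]
 [101  91  87  87  87  92  94  94  90  90  90  91  90  88  87  77  84  91
   94  92  89 128 174 180 184 189]
 [109 110 105  93  88  92  94  95  95  96  94  93  93  95  95  95  96
[... 772 characters left out ...]
5  89  99  89  84  85  88  88]
 [111 111 111 110 111 110 105  94  86  85  84  86  87  86  87  85  85  84
   94 109 113 111 110  99  90  86]
 [110 111 111 111 111 111 111 111 105  95  91  84  83  85  84  90  96 109
  112 112 111 111 112 112 113 104]
 [110 111 111 110 111 112 111 112 111 110 109 110 110 111 111 110 111 111
  111 111 111 112 111 113 113 113]]
0.095 0 [[229.77 231.27]]
0.095 0.003 [[231.   231.79]]
0.085 0 [[229.91 234.68]]
0.085 0.003 [[231.14 235.2 ]]
0.0747 0 [[230.05 238.14]]
0.0747 0.003 [[231.27 238.66]]
0.0747 [array([221.45, 238.13]), array([238.66, 238.15])]
0.085 [array([221.24, 234.67]), array([238.58, 234.69])]
0.095 [array([221.04, 231.26]), array([238.5 , 231.28])]
```

Call:
arm_command(
  offset=[
    [-0.15,0.03,2],
    [-0.15,0.03,4],
    [-0.15,0.03,4.6],
    [-0.15,0.03,4.9],
    [-0.15,0.03,5.2],
    [-0.15,0.03,5.2],
  ],
  turn=[0,0,0,0,0,0],
  fingers=[1,1,1,1,1,1],
)

```text
time: 7.05
ee_pos: [0.5829, -0.2195, 0.2494]
eef_rot: [[1.0, 0.029, 0.001], [0.029, -1.0, -0.001], [0.001, 0.001, -1.0]]
contact_force: [0.4, -1.3, -2.0]
width: 0.02
finger_force: 30.0
```

The tool is already 3.5 mm below the nut's top with no contact force, so the socket is going on. Continue down.

Call:
arm_command(
  offset=[
    [0,0,0.3],
    [0,0,0.6],
    [0,0,0.8],
    [0,0,0.95],
    [0,0,1.0],
    [0,0,1.0],
  ],
  turn=[0,0,0,0,0,0],
  fingers=[1,1,1,1,1,1],
)

```text
time: 7.65
ee_pos: [0.5832, -0.2198, 0.2392]
eef_rot: [[1.0, 0.029, 0.002], [0.029, -1.0, -0.001], [0.002, 0.001, -1.0]]
contact_force: [3.0, -5.1, -0.7]
width: 0.02
finger_force: 30.0
```

Call:
arm_command(
  offset=[
    [0,0,0.1],
    [0,0,0.2],
    [0,0,0.2],
  ],
  turn=[0,0,0],
  fingers=[1,1,1],
)

```text
time: 7.95
ee_pos: [0.5835, -0.22, 0.2389]
eef_rot: [[1.0, 0.029, 0.002], [0.029, -1.0, -0.001], [0.002, 0.001, -1.0]]
contact_force: [-6.2, -1.8, 26.1]
width: 0.02
finger_force: 30.0
```

```bash
python3 - <<'E'
from h import *
S=snapshot('scene');s=sense();print(s['ee_pos'],s['contact_force'],s['moment'],s['finger_force'],proj(S,[*s['ee_pos'][:2],.0635]),proj(S,[*s['ee_pos'][:2],.012]))
a=S['color'][190:290,170:290,::-1];b=S['color'][110:210,260:380,::-1]
cv2.imwrite('pics/f.png',cv2.resize(np.hstack([a,b]),(800,333),interpolation=cv2.INTER_CUBIC))
E
```

```text
[ 0.5834973  -0.21998689  0.23888037] [-5.59097516 -2.05878183 26.72418335] [-0.31954704  1.09943527 -0.11552493] 30.00424325466156 [[229.54287908 242.03748775]] [[230.25055219 258.37644481]]
```

View pics/f.png

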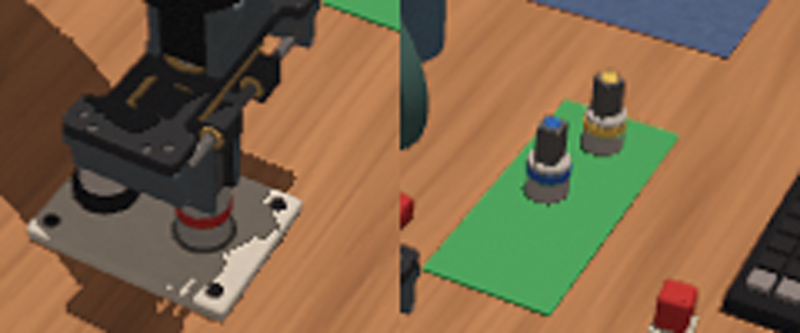

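The rim rests on the plate: it stopped at the expected height with 26 N, at crop (205,225). Yellow (605,115) and blue (548,160) stand upright on the mat. I'll ease the push and hand in.

Call:
arm_command(
  offset=[
    [0,0,-0.1],
    [0,0,-0.15],
    [0,0,-0.15],
    [0,0,-0.15],
  ],
  turn=[0,0,0,0],
  fingers=[1,1,1,1],
)

```text
time: 8.4
ee_pos: [0.5833, -0.2198, 0.2389]
eef_rot: [[1.0, 0.029, 0.002], [0.029, -1.0, -0.001], [0.002, 0.001, -1.0]]
contact_force: [3.4, -5.5, 2.9]
width: 0.0196
finger_force: 30.0
```

```bash
python3 - <<'E'
from plant import *
s=sense();print(s['ee_pos'],s['contact_force'],s['finger_force'],s['width']);print(sign_off())
E
```

```text
[ 0.58325394 -0.21981992  0.23894474] [ 3.39312937 -5.5287959   2.85484151] 30.001763999462128 0.01957619045629272
the job is handed in; nothing more can be done
None
```

The job is handed in (no verdict was returned): the red socket, matched to the mount's 14 mm nut, is fully down on it and still gripped, and yellow and blue stand upright on the mat; the mug, stamp and screwdriver were not touched.

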